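Close the kiln burner's fuel tank with its ratchet cap

TASK

The kiln burner's fuel tank on the bench has just been filled: put its black cap back on. Lift the cap by the bar on its top, lower its two lugs through the two notches in the filler neck, press it down gently against its sprung seal (never harder than 20 N) and, holding it down, turn it clockwise until its ratchet clicks. Stop at that first click, for a second one wears the ratchet; then let go, leaving the other things on the bench where they are.

Things in the scene. Friction and masses are not known exactly. Their poses are not given: they have to be found in the camera images.
- cap_grip (a point): Middle of the grip bar (half-way up, on the cap's axis); x along the bar, z up. The bar, black plastic, is 52 mm long, 16 thick, 24 high and stands across a ribbed round shell 64 mm wide, 14 high: shell top 12 mm, shell underside 26 mm below this point. At the start the cap stands upright on the bench, left or right of the tank, its underside 45 mm below this point. It weighs about 0.2 kg.
- cap_plug (a point): On the cap's axis, level with the tops of the lugs: 35 mm below cap_grip, 10 mm above the cap's underside. x runs through the two lugs, at the start along the bar within 3 degrees. The plug is a stem 34 mm across with a tapered end; its two lugs, opposite each other, are 10 mm wide, 4 mm thick and reach 23 mm from the axis.
- ratchet: The cap's grip (shell and bar), origin at its underside on the axis, x along the bar, joined to the plug by a ratchet, 18 degrees a click. Turned clockwise from above it runs up to 6 degrees ahead, then carries the plug along (under 0.1 N m). Once the plug is stopped it rides up a tooth: in 6 more degrees the torque climbs to 0.2 to 0.3 N m, then it clicks over and the torque falls to near nothing.
- seal: The sealing disc round the plug's stem, rubber-faced, 58 mm across, 3 mm thick; origin at the centre of its lower face, which is 2 mm above the tops of the lugs when free. It springs up on the plug by 4 mm: about 2 N at first touch and 3 N more for each mm, then solid.
- neck_rim (a point): Centre of the filler neck's mouth, level with its rim, 205 mm above the bench; z up. The neck is a steel tube 60 mm across standing 35 mm above the tank top. Its inturned collar, 4 mm thick and flush with the rim, leaves a hole 38 mm across with two notches for the lugs, opposite each other along this x axis, 13.5 mm wide at their narrowest and 51 mm from end to end.
- tank: Grey steel tank, 200 x 170 x 150 mm on 20 mm feet, bolted down; origin on the bench under its centre. Neck on top, 20 mm to -y; brass valve and sight glass on the +x face. With the lug tops over 4 mm below the rim (about 8 N on the seal) the cap turns clockwise till the lugs meet hidden stops, 20 to 80 degrees from the notches, differing from neck to neck; the other way only about 6 degrees.
- cap: The whole cap; origin at the centre of the plug's underside, x through the lugs, z up. On the neck and let go after turning, the seal holds it up with the lug tops against the collar, 4 mm below the rim.
- funnel: Bystander: steel funnel standing mouth down, 94 mm across, 95 mm high; origin at the centre of its underside. It stands on the other side of the tank from the cap.
- spanner: Bystander: steel spanner 180 mm long lying on the bench near the robot; origin under its middle.
- rib: Bystander: wooden potter's spatula 200 mm long lying on the bench; origin under its middle.
- bowl: Bystander: terracotta bowl 120 mm across, 55 mm high; origin at the centre of its underside.
- cup: Bystander: terracotta cup 76 mm across, 85 mm high; origin at the centre of its underside.
- jar: Bystander: brown glass jar 70 mm across, 90 mm high; origin at the centre of its underside.
- brush: Bystander: brush 200 mm long lying on the bench beyond the tank; origin under its middle.

How it is judged:
By the outcome, as a careful person would: the job done as asked, in the order asked, and still so for the second after the job is handed in, with the robot touching nothing.
It also fails if it takes over 64 s, if anything falls off the work surface, if the arm or the gripper's body presses on something with over 40 N, if the wrist force passes 120 N, or if a joint passes its speed limit or range.

ROBOT

A 7-joint arm with a two-finger parallel gripper is mounted at the origin on the work surface. World frame = base frame: x ahead of the robot, y to its left, z up, the work surface at z = 0. Lengths are in m, angles in degrees, forces in N, time in s.
With the tool pointing down it reaches from about 0.35 to 0.775 m from the base axis. Payload 3.1 kg.
Tool frame: the origin (TCP) lies midway between the tips of the shut fingers; the grasp point (between the pads) lies 19 mm behind it; z points along the fingers, y is the direction in which the jaws open and shut (so a half turn about z gives the same grasp; the last joint's range is limited). The gripper opens to 85 mm and grips with 20 to 120 N. Pads are 22 mm wide; open, the fingers measure 114 mm over their backs; the gripper's body (76 mm by 85 mm) begins 54 mm behind the grasp point. The pads swing forward as they close: fully open they stand 13 mm farther back than shut.
Start: joints at [65.277, 17.813, 0.802, 86.603, -0.252, 75.585, -1.558], TCP at [0.209, -0.509, 0.231] pointing down, gripper open.
Joint ranges: [-154.91, 154.91], [-16.99, 109.72], [-72.82, 74.43], [7.12, 147.25], [-82.49, 262.49], [11.32, 116.49], [-174.64, 174.64]. Speed limits (degrees/s): [159.86, 159.86, 180, 180, 180, 180, 180].

INTERFACE

Orientations are given as [roll, pitch, yaw] about the fixed x, y, z axes, in that order (R = Rz(yaw) Ry(pitch) Rx(roll)).
In Python, from bench import bot gives the robot as it stands.
- The arm moves only by the shell command python3 -m jog 'ROWS' [FORCE]. ROWS is JSON, a list of rows, each a list of 5 numbers: the shift along the tool's x, y, z scaled (see below), then the turn about the tool's z scaled (see below), then the closure, from 0 (fully open) to 1 (shut). In form: [[dx, dy, dz, spin, grip], ...]. A call has 1 to 10 rows; each row shifts and turns the commanded pose from where the row before left it, along the tool's axes as they then stand; what a row does not reach is not made up. The controller multiplies each number of a shift by 0.2 m and each number of a turn by 90 degrees. A row lasts 1/10 s, in which the tool goes at most 50 mm and 8.59 degrees, less where a joint would pass 70% of its speed; a pose out of reach is approached as far as the arm can. A call with a number of a shift or a turn outside -1 to 1 is refused whole. A call with a gripper value outside its range is refused whole. The fingers move at their own pace and stop on an object; FORCE is the grip in N (left out, the last holds). Time passes only in rows, so rows that do not move let the fingers close. It gives the time, the measured TCP pose, the force and the opening at its end, in the units of the state.
- bot.observe(): the state, without advancing time (a new reading comes with each control period).
- bot.read_camera(name): name is "side" or "top" or "wrist"; returns a dict with "color" (384x512x3 uint8, red, green, blue), "depth" (384x512 float32, m along the optical axis (not along the pixel's ray), 0 where there is no reading), "vertical_fov" (degrees; the focal length in pixels is half the picture's height over the tangent of half this angle, whatever the lens; pixels are square), "cx", "cy" (the principal point, pixels), "k1" (the pictures are not rectified: a ray, as slopes to the right and down, at radius r is drawn at 1 + k1 r^2 times it, then the intrinsics apply), "R" (3x3) and "t" (3): a world point X has camera coordinates R X + t. Camera axes: x right, y down, z forward; pixel columns grow to the right and rows downward; lengths in m; the calibration is good to about 2 mm. A picture is of the moment at which its call begins.
- bot.finish_job(): hands the job in, once; it reports no verdict.
The state is a dict: "time": time; "joint_pos": joint angles; "dq": joint speeds; "joint_efforts": joint torques, N m; "position": TCP position; "orientation": TCP orientation; "wrist_force": force on the tool from outside, world axes, zero at the start; "wrist_torque": the same for the moment, N m; "opening": finger opening in m.
Only numpy, scipy, OpenCV 4.12 (cv2) and the standard library are available. Lean on these libraries where they do the work, as an engineer would, in place of code of your own. Each camera call takes 0.05 s, during which the arm holds its last target. There are 200 camera calls.

## Working session

There is one attempt and no reset: what is moved stays moved. The work goes in short steps, Python scripts to look and compute and a shell command to move; the robot and the scene stay as the last step left them, time stands still between calls to the robot, and variables do not carry over. Pictures are saved under pics/ and viewed, about 8 in all and at most 12, crops included, and the job is handed in when it is done.

```bash
ls; mkdir -p pics; cat > h.py <<'E'
import numpy as np, cv2
from bench import bot
def cam(n):
    c=bot.read_camera(n); f=192/np.tan(np.radians(c["vertical_fov"]/2))
    c["K"]=np.array([[f,0,c["cx"]],[0,f,c["cy"]],[0,0,1]]); c["d"]=np.array([c["k1"],0,0,0,0.]); return c
def ray(c,px):
    p=cv2.undistortPoints(np.array(px,float).reshape(-1,1,2),c["K"],c["d"]).reshape(-1,2)
    d=np.c_[p,np.ones(len(p))]@c["R"]; return -c["R"].T@c["t"],d
def onplane(c,px,z):
    o,d=ray(c,px); return o+d*((z-o[2])/d[:,2])[:,None]
def proj(c,X):
    return cv2.projectPoints(np.array(X,float).reshape(-1,1,3),cv2.Rodrigues(np.array(c["R"]))[0],np.array(c["t"],float),c["K"],c["d"])[0].reshape(-1,2)
def cloud(c):
    v,u=np.mgrid[:384,:512]; o,d=ray(c,np.c_[u.ravel(),v.ravel()])
    return (o+d*c["depth"].reshape(-1,1)).reshape(384,512,3)
E
python3 - <<'E'
from h import *
s=bot.observe(); print(s)
im=[]
for n in ("top","side"):
    c=cam(n); np.savez(f"{n}0.npz",**c); im.append(c["color"]); print(n,c["vertical_fov"],c["k1"],c["R"],c["t"])
for n,i in zip("ts",im): cv2.imwrite(f"pics/{n}0.png",cv2.resize(i[:,:,::-1],(800,600)))
E
```

```text
pics
{'time': 0.0, 'joint_pos': array([65.27837619, 17.86109172,  0.80121842, 86.68924566, -0.25364152,
       75.58462629, -1.55681421]), 'dq': array([-0.03821725,  0.02618926,  0.02451975, -0.01931292, -0.00077564,
        0.01714679, -0.00937404]), 'joint_efforts': array([ 3.73949661e-05, -3.79916775e+01,  1.45719345e-01, -2.30589974e+01,
        1.20897515e-02,  1.37126984e-02, -1.13138512e-05]), 'position': array([ 0.20874292, -0.50808051,  0.23023388]), 'orientation': array([-1.79866864e+02,  3.84473050e-03,  2.23384918e+01]), 'wrist_force': array([-0.24232178,  0.41936724, -0.56207247]), 'wrist_torque': array([-0.00019558, -0.00179806, -0.00788757]), 'opening': 0.08525818114830626}
top 49.042072207491074 -0.15371956515590426 [[-0.02217586 -0.99965003 -0.01442362]
 [-0.98898778  0.02404636 -0.14603064]
 [ 0.14632637  0.01102643 -0.98917491]] [0.01795874 0.55133893 1.25739193]
side 48.618759744532376 -0.03255013791283 [[-8.03760753e-01 -5.94952307e-01  6.36051958e-04]
 [-3.95518397e-01  5.33532937e-01 -7.47601367e-01]
 [ 4.44447803e-01 -6.01144208e-01 -6.64147418e-01]] [0.44267957 0.30150634 0.93272454]
```

View pics/t0.png

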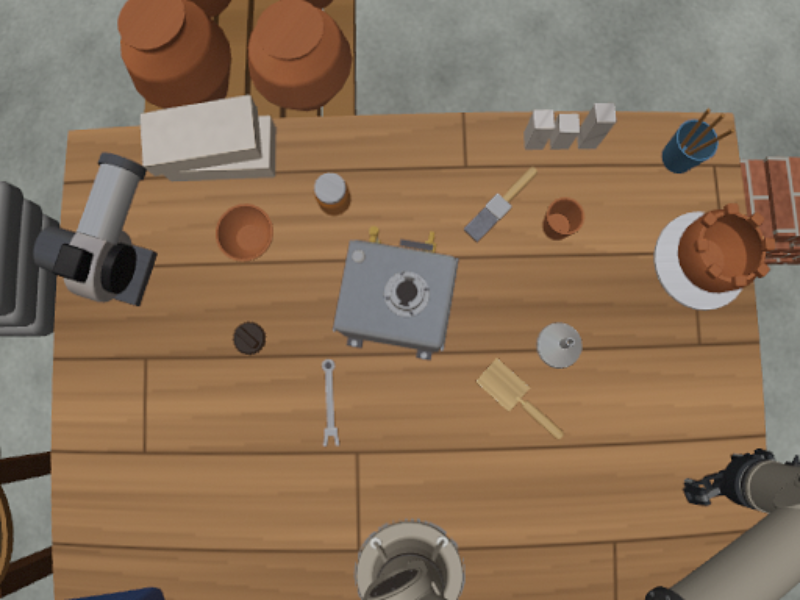

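View pics/s0.png

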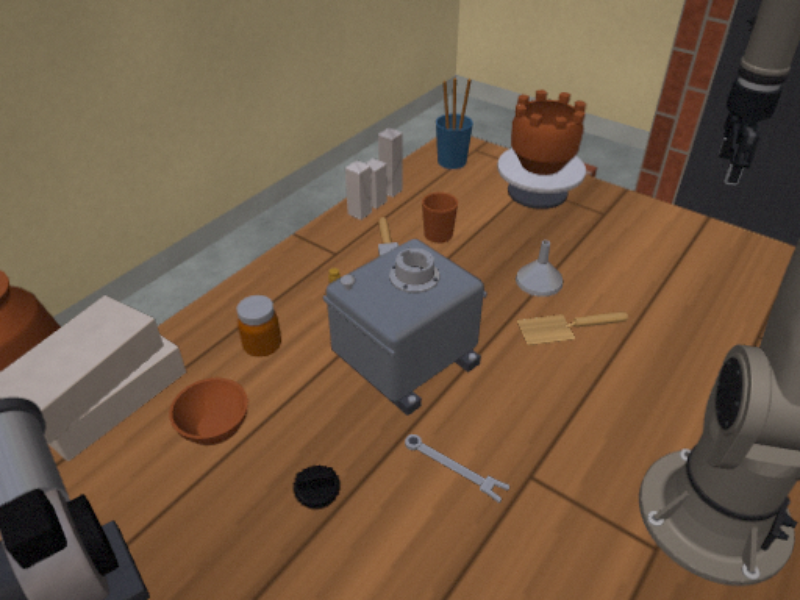

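The top view (800x600 scale) shows the cap at (249,338), to the left of the tank. The neck is at (407,292), the funnel at (560,345) and the spanner at (330,400). I'll measure these roughly and then look with the wrist camera.

```bash
cat > m.py <<'E'
from h import *
c=dict(np.load("top0.npz")); P=cloud(c)
hsv=cv2.cvtColor(c["color"],cv2.COLOR_RGB2HSV)
sub=np.zeros((384,512),bool); sub[200:232,145:175]=True
m=sub&(hsv[...,2]<75)
Q=P[m]; print("cap n",m.sum(),"ztop",np.percentile(Q[:,2],[5,50,95,99]))
v,u=np.nonzero(m); print("rough",onplane(c,[[u.mean(),v.mean()]],0.035))
b=m&(P[...,2]>.052); q=P[b]; print("bar",b.sum(),q.mean(0)); 
if b.sum()>5:
  print(cv2.minAreaRect((q[:,:2]*1000).astype(np.float32)))
sub[:]=False; sub[165:210,240:285]=True
r=sub&(P[...,2]>.195); q=P[r]; print("rim",r.sum(),np.median(q[:,2])); print(cv2.minEnclosingCircle((q[:,:2]*1000).astype(np.float32)), q.mean(0))
t=np.zeros((384,512),bool); t[150:225,205:300]=True
t&=(abs(P[...,2]-.17)<.01); q=P[t]; print("tank",cv2.minAreaRect((q[:,:2]*1000).astype(np.float32)))
E
python3 m.py
```

```text
cap n 325 ztop [0.02744505 0.03382092 0.05900351 0.0608528 ]
rough [[0.46783266 0.30651188 0.035     ]]
bar 77 [0.4657865  0.29990656 0.0894558 ]
((412.463623046875, 162.71266174316406), (357.31732177734375, 28.56765365600586), 68.9676513671875)
rim 224 0.2043676256563156
((461.304931640625, -7.6667680740356445), 99.64026641845703) [ 0.52342347 -0.00739829  0.24900856]
tank ((540.5610961914062, 11.066963195800781), (199.34072875976562, 181.8103790283203), 78.4124526977539)
```

```bash
cat >> h.py <<'E'
from scipy.spatial.transform import Rotation as Ro
def tool():
    s=bot.observe(); return np.array(s["position"]),Ro.from_euler("xyz",s["orientation"],degrees=True).as_matrix(),s
def togo(target,yaw=None,p=None):
    """units for shift expressed in current tool axes, and spin units"""
    q,R,s=tool(); d=R.T@(np.array(target)-q)/0.2
    print("pos",q.round(4),"rpy",s["orientation"].round(2),"F",s["wrist_force"].round(1),"T",s["wrist_torque"].round(2),"op",round(s["opening"],4),"t",s["time"])
    print("shift units",d.round(3),"rows@.2",np.linalg.norm(d)/.2)
    if yaw is not None:
        e=(s["orientation"][2]-yaw+90)%180-90; print("spin deg",e,"units",e/90)
E
python3 - <<'E'
from h import *
c=cam("wrist"); q,R,s=tool()
o=-c["R"].T@c["t"]; print("cam in tool",R.T@(o-q),"axes",(R.T@np.array(c["R"]).T).round(3),c["vertical_fov"],c["k1"])
togo([0.47,-0.01,0.40],yaw=0)
E
```

```text
cam in tool [ 0.08517094 -0.00021146 -0.14214494] axes [[-0.001 -0.946 -0.323]
 [ 1.    -0.001  0.001]
 [-0.001 -0.323  0.946]] 60.735370148581815 -0.07548337720628431
pos [ 0.2088 -0.5082  0.2305] rpy [-1.799e+02  1.000e-02  2.234e+01] F [-1.2 -0.7 -1.6] T [-0.   -0.05 -0.01] op 0.0855 t 0.15
shift units [ 2.155 -1.809 -0.845] rows@.2 14.688542503454384
spin deg 22.335997845885743 units 0.24817775384317492
```

```bash
python3 -m jog '[[0.16,-0.11,-0.07,0,0],[0.16,-0.11,-0.07,0,0],[0.16,-0.11,-0.07,0,0],[0.16,-0.11,-0.07,0,0],[0.16,-0.11,-0.07,0,0],[0.16,-0.11,-0.07,0,0],[0.16,-0.11,-0.07,0,0],[0.16,-0.11,-0.07,0,0],[0.16,-0.11,-0.07,0,0],[0.16,-0.11,0,0,0]]'
python3 -m jog '[[0.16,-0.11,0,0,0],[0.16,-0.11,0,0,0],[0.16,-0.11,0,0,0],[0.16,-0.11,0,0,0],[0.16,-0.12,0,0,0],[0,0,0,0,0],[0,0,0,0,0]]'
python3 - <<'E'
from h import *
c=cam("wrist"); np.savez("w1.npz",**c); cv2.imwrite("pics/w1.png",cv2.resize(c["color"][:,:,::-1],(800,600)))
togo([0.53,-0.01,0.36],yaw=0)
E
```

```text
time: 1.15
position: [0.4228, -0.1825, 0.3592]
orientation: [179.8, -0.2, 22.3]
wrist_force: [0.7, 0.1, -0.0]
opening: 0.0851
time: 1.85
position: [0.5268, -0.0183, 0.3566]
orientation: [-180.0, 0.1, 22.5]
wrist_force: [0.8, -1.1, -0.4]
opening: 0.0852
pos [ 0.5266 -0.0199  0.3568] rpy [1.7998e+02 9.0000e-02 2.2320e+01] F [ 0.5 -1.2 -0.4] T [-0.02 -0.    0.06] op 0.0856 t 1.9
shift units [ 0.035 -0.039 -0.016] rows@.2 0.27407163469351703
spin deg 22.31962658686146 units 0.24799585096512733
```

View pics/w1.png

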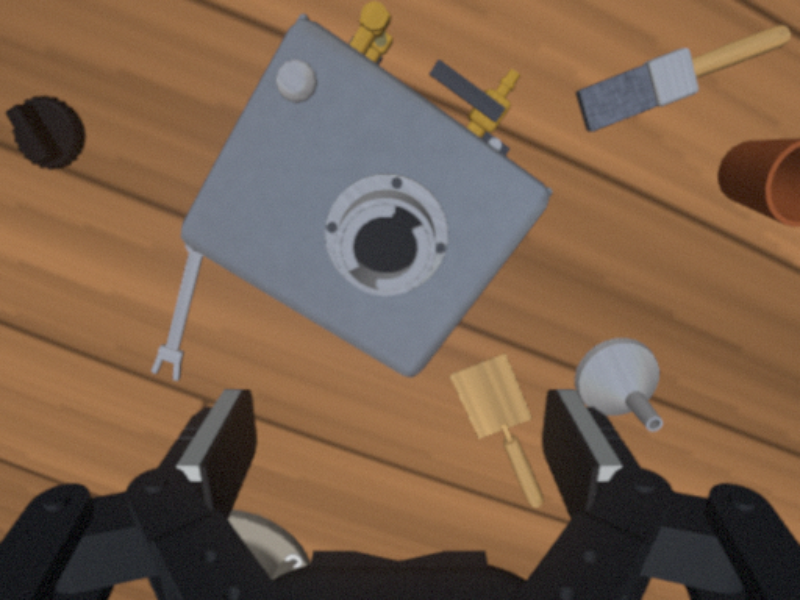

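Picture 3: the neck is clear at (388,245). Its notches are at the upper right (408,217) and lower left (362,277), and the cap shows at (45,130). I'll rectify the rim plane and fit it.

```bash
cat >> h.py <<'E'
def ortho(c,cx,cy,z,half=0.045,px=400):
    g=np.linspace(-half,half,px); X,Y=np.meshgrid(cx+g,cy-g)   # right=+x, up=+y
    uv=proj(c,np.c_[X.ravel(),Y.ravel(),np.full(X.size,z)]).reshape(px,px,2).astype(np.float32)
    return cv2.remap(c["color"],uv[...,0],uv[...,1],cv2.INTER_CUBIC)
E
python3 - <<'E'
from h import *
c=dict(np.load("w1.npz")); p=onplane(c,[[386/1.5625,240/1.5625]],.205)[0]; print(p)
o=ortho(c,p[0],p[1],.205); cv2.imwrite("pics/o1.png",cv2.resize(o[:,:,::-1],(600,600)))
g=cv2.cvtColor(o,cv2.COLOR_RGB2GRAY)
for th in (70,90,110,130):
    m=(g<th).astype(np.uint8); n,l,st,ce=cv2.connectedComponentsWithStats(m)
    i=1+np.argmax(st[1:,4]); print(th,st[i],ce[i])
P=cloud(c); r=(abs(P[...,2]-.205)<.005)&(np.hypot(P[...,0]-p[0],P[...,1]-p[1])<.04); q=P[r]; print(r.sum(),np.median(q[:,2]),cv2.minEnclosingCircle((q[:,:2]*1000).astype(np.float32)))
E
```

```text
[ 0.53803657 -0.00581021  0.205     ]
70 [  112   124   181   160 20740] [193.58871745 203.92738669]
90 [   78   122   216   164 22442] [190.96430799 203.29159611]
110 [   66   120   230   168 25743] [182.02870683 202.64856466]
130 [    0     0   400   400 77721] [192.65166429 199.99557391]
1745 0.20469901836929677 ((533.3898315429688, -7.203136444091797), 30.222902297973633)
```

View pics/o1.png

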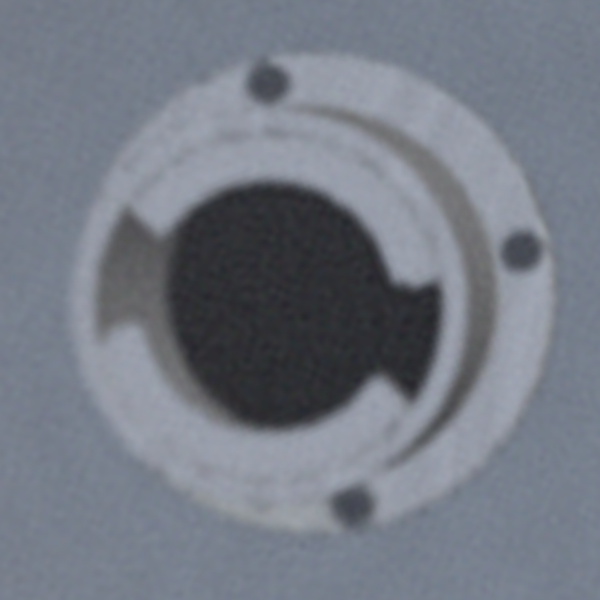

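Picture 4 (rectified, 0.15 mm/px): the rim is centred near (269,307). The notches run from about (113,271) to (426,344), an axis of roughly -12.5° in the world. I'll refine that from an angular profile and compute the move to the cap.

```bash
python3 - <<'E'
from h import *
c=dict(np.load("w1.npz")); C=np.array([.5334,-.0072])
o=ortho(c,C[0],C[1],.205); g=cv2.GaussianBlur(cv2.cvtColor(o,cv2.COLOR_RGB2GRAY),(5,5),0).astype(float)
s=.09/399
pol=lambda r,a:cv2.remap(g.astype(np.float32),(199.5+r*np.cos(a)/s).astype(np.float32),(199.5-r*np.sin(a)/s).astype(np.float32),1)
A=np.radians(np.arange(-180,180,.5))
for r in (.0205,.0215,.0225,.0235):
    v=pol(np.full((1,720),r),A[None])[0]; med=np.median(v); 
    dk=v<med-20
    # runs
    e=np.flatnonzero(np.diff(dk.astype(int))); print(r,med,np.degrees(A[e]),"falls" if not dk[0] else "starts dark")
# inner hole circle edges
a=np.radians(np.r_[20:140:4,200:320:4]); R=np.arange(.012,.024,.0001)
V=pol(np.tile(R,(len(a),1)),np.tile(a[:,None],(1,len(R))))
e=R[np.argmax(np.diff(V,axis=1),axis=1)]; q=np.c_[e*np.cos(a),e*np.sin(a)]
up=q[:30];
M=np.c_[2*q,np.ones(len(q))]; x=np.linalg.lstsq(M,(q**2).sum(1),rcond=None)[0]; print("hole",x[:2]*1000,np.sqrt(x[2]+x[0]**2+x[1]**2)*1000)
togo([.45,.29,.24],yaw=22.3)
E
```

```text
0.0205 153.8164 [-173.5  -33.    12.5  144.5] starts dark
0.0215 157.9248 [-173.5  -33.5   11.5  144. ] starts dark
0.0225 157.35742 [-173.   -34.5   10.   144. ] starts dark
0.0235 157.0 [-172.5  -34.5   10.5  144. ] starts dark
hole [1.32068259 0.83135299] 18.038949950002188
pos [ 0.5266 -0.0199  0.3568] rpy [1.7998e+02 9.0000e-02 2.2320e+01] F [ 0.5 -1.2 -0.4] T [-0.02 -0.    0.06] op 0.0856 t 1.9
shift units [ 0.235 -1.579  0.583] rows@.2 8.498282675328353
spin deg 0.019626586861448914 units 0.00021807318734943238
```

```bash
python3 -m jog '[[0.03,-0.17,0,0,0],[0.03,-0.17,0,0,0],[0.03,-0.17,0,0,0],[0.03,-0.17,0,0,0],[0.03,-0.17,0.04,0,0],[0.03,-0.17,0.1,0,0],[0.03,-0.17,0.12,0,0],[0.03,-0.17,0.12,0,0],[0.05,-0.17,0.12,0,0],[0.04,-0.09,0.12,0,0]]'
python3 -m jog '[[0,0,0.1,0,0],[0,0,0.015,0,0],[0,0,0,0,0],[0,0,0,0,0]]'
python3 - <<'E'
from h import *
c=cam("wrist"); np.savez("w2.npz",**c)
togo([.466,.305,.21],yaw=22.3)
P=cloud(c); v=cv2.cvtColor(c["color"],cv2.COLOR_RGB2HSV)[...,2]
near=np.hypot(P[...,0]-.467,P[...,1]-.306)<.045
for lo,hi in ((.05,.065),(.026,.038)):
    m=near&(P[...,2]>lo)&(P[...,2]<hi); q=P[m]; print(m.sum(),np.median(q[:,2]),q.mean(0)); 
    if len(q)>5: print(cv2.minAreaRect((q[:,:2]*1000).astype(np.float32)),cv2.minEnclosingCircle((q[:,:2]*1000).astype(np.float32)))
o=ortho(c,.466,.305,.057); cv2.imwrite("pics/o2.png",cv2.resize(np.clip(o[:,:,::-1].astype(float)*2.2,0,255).astype(np.uint8),(600,600)))
E
```

```text
time: 2.9
position: [0.4639, 0.3069, 0.2327]
orientation: [-180.0, -0.0, 22.4]
wrist_force: [-0.6, -0.5, 0.7]
opening: 0.0856
time: 3.3
position: [0.4662, 0.3045, 0.2116]
orientation: [180.0, -0.1, 22.2]
wrist_force: [-0.1, 0.6, 0.3]
opening: 0.0854
pos [0.4661 0.3049 0.2119] rpy [ 1.7999e+02 -1.7000e-01  2.2190e+01] F [-0.4 -1.1  0.6] T [-0.04 -0.03 -0.02] op 0.0853 t 3.35
shift units [-0.    -0.001  0.009] rows@.2 0.04734986479656108
spin deg -0.10573412469398136 units -0.001174823607710904
919 0.05639248392980156 [0.47421984 0.31089141 0.05617888]
((472.87518310546875, 310.1940002441406), (52.35768127441406, 16.249256134033203), 47.931053161621094) ((472.9009094238281, 310.1339111328125), 26.456886291503906)
2192 0.03244445881443472 [0.47642516 0.3113048  0.03220046]
((474.11346435546875, 310.871826171875), (63.69633865356445, 66.06890106201172), 38.55756378173828) ((473.0220031738281, 310.2392883300781), 33.30156326293945)
```

View pics/o2.png

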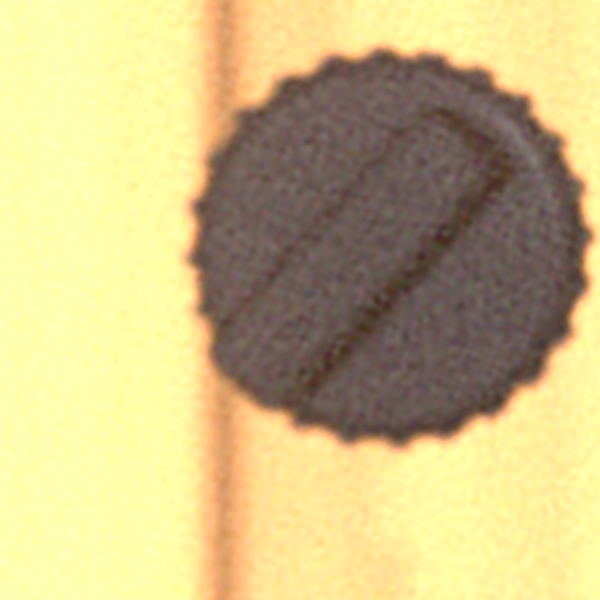

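Pictures 5: the cap bar is centred at (350,255) in the rectified view. That gives (0.4729, 0.3102) at 47.9°, and its 52.4 x 16.2 mm at a height of 56 mm fits the sizes given. Next I align the tool x with the bar.

```bash
python3 -m jog '[[0,0,0.1,-0.095,0],[0,0,0.1,-0.095,0],[0,0,0.1,-0.095,0],[0,0,0.1,0,0],[0,0,0,0,0],[0,0,0,0,0]]'
python3 -c "
from h import *
togo([.4729,.3102,.036],yaw=47.9); print(tool()[2]['joint_pos'].round(1))"
```

```text
time: 3.95
position: [0.4655, 0.3055, 0.1314]
orientation: [180.0, -0.1, 47.9]
wrist_force: [-0.3, -0.1, 0.7]
opening: 0.0855
pos [0.4655 0.3055 0.1314] rpy [ 1.7997e+02 -7.0000e-02  4.7920e+01] F [-0.3 -0.1  0.7] T [-0.02 -0.03 -0.03] op 0.0855 t 3.95
shift units [0.042 0.011 0.477] rows@.2 2.3938951837794784
spin deg 0.015549535531278025 units 0.00017277261701420028
[ -7.4  27.7 -38.4  93.1  18.5  65.7 -92.4]
```

```bash
python3 -m jog '[[0.042,0.011,0.1,0,0],[0,0,0.1,0,0],[0,0,0.1,0,0],[0,0,0.1,0,0],[0,0,0.07,0,0],[0,0,0.007,0,0],[0,0,0,0,0]]'
python3 -c "
from h import *
togo([.4729,.3102,.036],yaw=47.9)"
python3 -m jog '[[0,0,0,0,0.4],[0,0,0,0,0.6],[0,0,0,0,0.8],[0,0,0,0,1],[0,0,0,0,1],[0,0,0,0,1],[0,0,0,0,1],[0,0,0,0,1]]' 60
python3 -c "
from h import *
togo([.4729,.3102,.036],yaw=47.9)"
```

```text
time: 4.65
position: [0.4727, 0.3108, 0.0358]
orientation: [180.0, -0.1, 48.0]
wrist_force: [-0.2, 0.5, 1.2]
opening: 0.0857
pos [0.4727 0.3108 0.0358] rpy [ 1.7998e+02 -8.0000e-02  4.7980e+01] F [-0.2  0.5  1.2] T [-0.    0.02  0.07] op 0.0857 t 4.65
shift units [-0.001  0.003 -0.001] rows@.2 0.017568318810596145
spin deg 0.07576259315712264 units 0.000841806590634696
time: 5.45
position: [0.4721, 0.3105, 0.0352]
orientation: [180.0, -0.0, 48.0]
wrist_force: [-0.8, -1.5, 3.6]
opening: 0.0147
pos [0.4721 0.3105 0.0352] rpy [ 1.800e+02 -2.000e-02  4.799e+01] F [-0.8 -1.5  3.6] T [-0.14  0.11 -0.03] op 0.0147 t 5.45
shift units [ 0.002  0.004 -0.004] rows@.2 0.029333860158890033
spin deg 0.09287733148345012 units 0.0010319703498161124
```

```bash
python3 -m jog '[[0,0,-0.03,0,1],[0,0,-0.07,0,1],[0,0,-0.13,-0.09,1],[0,0,-0.13,-0.09,1],[0,0,-0.15,-0.09,1],[0,0,-0.15,-0.09,1],[0,0,-0.15,-0.09,1],[0,0,-0.15,-0.09,1],[0,0,-0.15,-0.09,1],[0,0,-0.15,-0.09,1]]'
python3 -m jog '[[0,0,-0.04,-0.09,1],[0,0,0,-0.09,1],[0,0,0,-0.09,1],[0,0,0,-0.09,1],[0,0,0,-0.09,1],[0,0,0,-0.09,1],[0,0,0,-0.06,1],[0,0,0,0,1],[0,0,0,0,1]]'
python3 - <<'E'
from h import *
togo([.5338,-.0065,.30],yaw=167.35); print(tool()[2]['joint_pos'].round(1))
c=cam("side"); np.savez("s3.npz",**c); q=tool()[0]
u,v=proj(c,[q])[0].astype(int); i=c["color"][max(v-40,0):v+50,max(u-60,0):u+60]
cv2.imwrite("pics/s3.png",cv2.resize(np.clip(i[:,:,::-1].astype(float)*2.5,0,255).astype(np.uint8),None,fx=6,fy=6,interpolation=2))
E
```

```text
time: 6.45
position: [0.4717, 0.3099, 0.2888]
orientation: [180.0, 0.0, 113.1]
wrist_force: [-0.5, 0.6, -2.6]
opening: 0.0148
time: 7.35
position: [0.4719, 0.3101, 0.2952]
orientation: [-180.0, 0.0, 166.7]
wrist_force: [0.5, 0.8, -2.5]
opening: 0.0147
pos [0.4719 0.3101 0.2952] rpy [-1.7999e+02  1.0000e-02  1.6666e+02] F [ 0.5  0.8 -2.5] T [-0.04 -0.01 -0.  ] op 0.0147 t 7.35
shift units [-0.666 -1.469 -0.024] rows@.2 8.065600856142636
spin deg -0.6861588999049104 units -0.007623987776721227
[  6.1  31.7 -67.8  75.4  29.2  91.2  19.1]
```

View pics/s3.png

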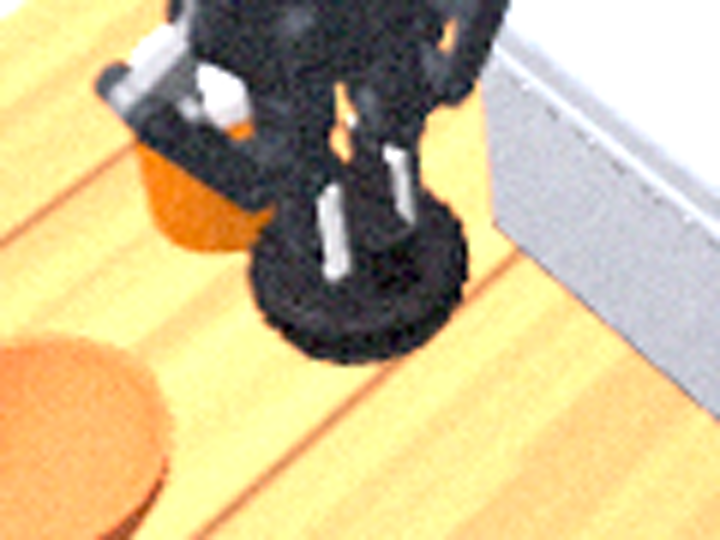

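Picture 6: the cap is held upright with the bar squarely in the jaws (cap at about (360,280)). The lugs are hidden. I'll carry it over the neck.

```bash
python3 -m jog '[[-0.03,-0.07,-0.02,-0.0076,1],[-0.07,-0.15,0,0,1],[-0.07,-0.16,0,0,1],[-0.07,-0.16,0,0,1],[-0.07,-0.16,0,0,1],[-0.07,-0.16,0,0,1],[-0.07,-0.16,0,0,1],[-0.07,-0.16,0,0,1],[-0.07,-0.15,0,0,1],[-0.07,-0.13,0,0,1]]'
python3 -m jog '[[0,0,0,0,1],[0,0,0,0,1]]'
python3 - <<'E'
from h import *
togo([.5338,-.0065,.24],yaw=167.35); print(tool()[2]['joint_pos'].round(1))
E
```

```text
time: 8.4
position: [0.5374, -0.0057, 0.2991]
orientation: [-179.9, 0.0, 167.3]
wrist_force: [0.1, 0.1, -1.5]
opening: 0.015
time: 8.6
position: [0.5373, -0.0039, 0.2988]
orientation: [180.0, -0.0, 167.3]
wrist_force: [-0.7, 0.8, -2.0]
opening: 0.0149
pos [ 0.5373 -0.0039  0.2988] rpy [ 1.7997e+02 -4.0000e-02  1.6730e+02] F [-0.7  0.8 -2. ] T [0.08 0.08 0.01] op 0.0149 t 8.6
shift units [ 0.014 -0.017  0.294] rows@.2 1.4731344020239279
spin deg -0.04540856285478867 units -0.0005045395872754297
[ 43.5  28.1 -68.7  79.4  26.   89.7  54.5]
```

```bash
python3 - <<'E'
from h import *
for n in ("top0","side0"):
    c=dict(np.load(n+".npz")); P=cloud(c)
    r=(abs(P[...,2]-.205)<.006)&(np.hypot(P[...,0]-.534,P[...,1]+.007)<.037); q=P[r]
    print(n,r.sum(),np.median(q[:,2]),cv2.minEnclosingCircle((q[:,:2]*1000).astype(np.float32)))
    b=(P[...,2]>.052)&(P[...,2]<.065)&(np.hypot(P[...,0]-.472,P[...,1]-.31)<.04); q=P[b]
    print(b.sum(),cv2.minAreaRect((q[:,:2]*1000).astype(np.float32)))
    r=(P[...,2]>.026)&(P[...,2]<.065)&(np.hypot(P[...,0]-.472,P[...,1]-.31)<.04)
    print("shell",cv2.minEnclosingCircle((P[r][:,:2]*1000).astype(np.float32)))
E
```

```text
top0 207 0.2043375014750186 ((530.6817016601562, -7.1924943923950195), 30.211315155029297)
79 ((468.73870849609375, 309.00604248046875), (50.95964050292969, 15.389981269836426), 45.37757110595703)
shell ((471.2444152832031, 309.881591796875), 34.43758773803711)
side0 232 0.20537469764545457 ((533.4569702148438, -4.432754039764404), 31.53437042236328)
175 ((471.9873962402344, 313.0006103515625), (52.00251388549805, 17.901756286621094), 47.39268112182617)
shell ((473.2080383300781, 312.7300720214844), 33.67377853393555)
```

```bash
python3 -m jog '[[0.016,-0.015,0.04,0,1],[0,0,0.08,0,1],[0,0,0.08,0,1],[0,0,0.06,0,1],[0,0,0.015,0,1],[0,0,0,0,1],[0,0,0,0,1]]'
python3 - <<'E'
from h import *
togo([.5335,-.0063,.23],yaw=167.35)
E
```

```text
time: 9.3
position: [0.5339, -0.0051, 0.2446]
orientation: [180.0, 0.1, 167.5]
wrist_force: [0.2, -0.3, -2.1]
opening: 0.0147
pos [ 0.5339 -0.0051  0.2446] rpy [1.7997e+02 7.0000e-02 1.6750e+02] F [ 0.2 -0.3 -2.1] T [ 0.01  0.01 -0.01] op 0.0147 t 9.3
shift units [ 0.001 -0.006  0.073] rows@.2 0.3654861680620007
spin deg 0.14987952939986826 units 0.0016653281044429807
```

```bash
python3 -m jog '[[0.001,-0.006,0,0.0017,1],[0,0,0.01,0,1],[0,0,0.01,0,1],[0,0,0.01,0,1],[0,0,0.01,0,1],[0,0,0,0,1],[0,0,0,0,1]]'
python3 -m jog '[[0,0,0.005,0,1],[0,0,0.005,0,1],[0,0,0.005,0,1],[0,0,0,0,1]]'
python3 -c "
from h import *
togo([.5335,-.0063,.2252],yaw=167.35)"
```

```text
time: 10.0
position: [0.5331, -0.0068, 0.2358]
orientation: [-180.0, -0.0, 167.3]
wrist_force: [-0.8, 0.6, -1.9]
opening: 0.015
time: 10.4
position: [0.533, -0.0068, 0.2327]
orientation: [-180.0, -0.0, 167.3]
wrist_force: [-1.0, -0.1, -2.4]
opening: 0.0147
pos [ 0.533  -0.0068  0.2327] rpy [-1.7999e+02 -2.0000e-02  1.6732e+02] F [-1.  -0.1 -2.4] T [0.03 0.07 0.02] op 0.0147 t 10.4
shift units [-0.002  0.003  0.037] rows@.2 0.18801818435980064
spin deg -0.03401206229489162 units -0.00037791180327657355
```

```bash
python3 -m jog '[[0,0,0.005,0,1],[0,0,0.005,0,1],[0,0,0,0,1]]'
python3 -m jog '[[0,0,0.005,0,1],[0,0,0.005,0,1],[0,0,0,0,1]]'
python3 -c "
from h import *
togo([.5335,-.0063,.2252],yaw=167.35)"
```

```text
time: 10.7
position: [0.533, -0.0068, 0.2307]
orientation: [-180.0, -0.0, 167.3]
wrist_force: [0.6, -0.7, -2.2]
opening: 0.0147
time: 11.0
position: [0.533, -0.0068, 0.2287]
orientation: [-180.0, -0.0, 167.3]
wrist_force: [-0.4, 0.0, -2.0]
opening: 0.015
pos [ 0.533  -0.0068  0.2287] rpy [-1.7999e+02 -2.0000e-02  1.6732e+02] F [-0.4  0.  -2. ] T [-0.07  0.07  0.02] op 0.015 t 11.0
shift units [-0.002  0.003  0.017] rows@.2 0.08892872064420475
spin deg -0.03292416280393695 units -0.000365824031154855
```

The lugs have passed the collar height with no contact, so they are in the notches. I'll press in small steps onto the seal.

```bash
python3 -m jog '[[0,0,0.005,0,1],[0,0,0,0,1]]'
python3 -m jog '[[0,0,0.005,0,1],[0,0,0,0,1]]'
python3 -m jog '[[0,0,0.003,0,1],[0,0,0,0,1]]'
python3 -c "
from h import *
togo([.5335,-.0063,.2252],yaw=167.35)"
```

```text
time: 11.2
position: [0.533, -0.0068, 0.2281]
orientation: [-180.0, -0.0, 167.3]
wrist_force: [-2.0, -1.3, 0.6]
opening: 0.0146
time: 11.4
position: [0.5331, -0.0068, 0.2273]
orientation: [-180.0, 0.0, 167.3]
wrist_force: [-2.0, -2.0, 2.5]
opening: 0.0152
time: 11.6
position: [0.5331, -0.0068, 0.2268]
orientation: [-180.0, 0.0, 167.3]
wrist_force: [-4.0, -1.1, 5.7]
opening: 0.0149
pos [ 0.5331 -0.0068  0.2268] rpy [-1.7998e+02  1.0000e-02  1.6731e+02] F [-4.  -1.1  5.7] T [-0.27  0.74 -0.03] op 0.0149 t 11.6
shift units [-0.001  0.003  0.008] rows@.2 0.04293689153125778
spin deg -0.04030233949981721 units -0.0004478037722201912
```

```bash
python3 -m jog '[[0.003,0.001,0,0,1],[0,0,0,0,1]]'
python3 -m jog '[[0,0,0.004,0,1],[0,0,0,0,1]]'
python3 -m jog '[[0,0,0.003,0,1],[0,0,0,0,1]]'
python3 -c "
from h import *
togo([.5335,-.0063,.2252],yaw=167.35)"
```

```text
time: 11.8
position: [0.533, -0.0068, 0.2267]
orientation: [-180.0, 0.1, 167.3]
wrist_force: [-2.1, -1.1, 5.1]
opening: 0.0146
time: 12.0
position: [0.533, -0.0068, 0.2261]
orientation: [-180.0, 0.1, 167.3]
wrist_force: [-3.0, -2.3, 5.4]
opening: 0.0147
time: 12.2
position: [0.533, -0.0068, 0.2257]
orientation: [-180.0, 0.1, 167.3]
wrist_force: [-2.5, -2.4, 7.0]
opening: 0.0145
pos [ 0.533  -0.0068  0.2257] rpy [-1.7997e+02  8.0000e-02  1.6729e+02] F [-2.5 -2.4  7. ] T [-0.38  0.63 -0.02] op 0.0145 t 12.2
shift units [-0.002  0.003  0.003] rows@.2 0.021290583671664143
spin deg -0.06342520360081494 units -0.0007047244844534993
```

```bash
cat > st.py <<'E'
from bench import bot
s=bot.observe(); print("z %.4f yaw %.1f F"%(s["position"][2],s["orientation"][2]),s["wrist_force"].round(1),"Tz %.3f"%s["wrist_torque"][2],s["time"])
E
python3 -m jog '[[0,0,0.004,0,1],[0,0,0,0,1],[0,0,0,0,1]]' >/dev/null; python3 st.py
for i in 1; do python3 -m jog '[[0,0,0,0.02,1],[0,0,0,0.02,1],[0,0,0,0.02,1]]' >/dev/null; python3 st.py; done
python3 -m jog '[[0,0,0,0.02,1],[0,0,0,0.02,1],[0,0,0,0.02,1]]' >/dev/null; python3 st.py
```

```text
z 0.2252 yaw 167.3 F [-3.3 -3.4  8.7] Tz -0.006 12.5
z 0.2252 yaw 161.8 F [-3.2 -2.2  8.5] Tz 0.049 12.8
z 0.2253 yaw 156.5 F [-3.8 -1.3  9.1] Tz 0.057 13.1
```

```bash
python3 -m jog '[[0,0,0,0.02,1],[0,0,0,0.02,1],[0,0,0,0,1]]' >/dev/null; python3 st.py
python3 -m jog '[[0,0,0,0.02,1],[0,0,0,0.02,1],[0,0,0,0,1]]' >/dev/null; python3 st.py
python3 -m jog '[[0,0,0,0.02,1],[0,0,0,0.02,1],[0,0,0,0,1]]' >/dev/null; python3 st.py
```

```text
z 0.2253 yaw 152.9 F [-4.1 -0.2  8.1] Tz -0.048 13.4
z 0.2253 yaw 149.3 F [-3.6 -0.6  8.2] Tz 0.023 13.7
z 0.2254 yaw 145.7 F [-2.6 -0.4  9.4] Tz 0.023 14.0
```

```bash
python3 -m jog '[[0,0,0,0.02,1],[0,0,0,0,1]]' >/dev/null; python3 st.py
python3 -m jog '[[0,0,0,0.02,1],[0,0,0,0,1]]' >/dev/null; python3 st.py
python3 -m jog '[[0,0,0,0.02,1],[0,0,0,0,1]]' >/dev/null; python3 st.py
python3 -m jog '[[0,0,0,0.02,1],[0,0,0,0,1]]' >/dev/null; python3 st.py
```

```text
z 0.2253 yaw 143.9 F [-2.7 -0.7  9.4] Tz 0.043 14.2
z 0.2253 yaw 142.1 F [-3.8 -0.8  8.9] Tz 0.060 14.4
z 0.2253 yaw 140.3 F [-2.8 -1.2  8.8] Tz 0.097 14.6
z 0.2253 yaw 138.5 F [-4.1 -1.5  8.3] Tz 0.094 14.8
```

```bash
python3 -m jog '[[0,0,0,0.015,1],[0,0,0,0,1]]' >/dev/null; python3 st.py
python3 -m jog '[[0,0,0,0.015,1],[0,0,0,0,1]]' >/dev/null; python3 st.py
python3 -m jog '[[0,0,0,0.015,1],[0,0,0,0,1]]' >/dev/null; python3 st.py
```

```text
z 0.2254 yaw 137.2 F [-2.8 -0.4  8.3] Tz 0.086 15.0
z 0.2253 yaw 135.9 F [-3.1 -0.4  8.5] Tz 0.074 15.2
z 0.2253 yaw 134.5 F [-3.5 -0.5  8.6] Tz 0.025 15.4
```

```bash
python3 -m jog '[[0,0,0,0.02,1],[0,0,0,0,1]]' >/dev/null; python3 st.py
python3 -m jog '[[0,0,0,0.02,1],[0,0,0,0,1]]' >/dev/null; python3 st.py
python3 -m jog '[[0,0,0,0.02,1],[0,0,0,0,1]]' >/dev/null; python3 st.py
python3 -m jog '[[0,0,0,0.02,1],[0,0,0,0,1]]' >/dev/null; python3 st.py
```

```text
z 0.2254 yaw 132.7 F [-4.1  0.1  8.6] Tz 0.038 15.6
z 0.2254 yaw 130.9 F [-3.3 -0.3  8.5] Tz 0.042 15.8
z 0.2254 yaw 129.1 F [-3.6 -1.   8.1] Tz 0.031 16.0
z 0.2254 yaw 127.3 F [-3.9 -0.2  8.3] Tz 0.065 16.2
```

```bash
python3 -m jog '[[0,0,0,0.02,1],[0,0,0,0,1]]' >/dev/null; python3 st.py
python3 -m jog '[[0,0,0,0.02,1],[0,0,0,0,1]]' >/dev/null; python3 st.py
python3 -m jog '[[0,0,0,0.02,1],[0,0,0,0,1]]' >/dev/null; python3 st.py
python3 -m jog '[[0,0,0,0.02,1],[0,0,0,0,1]]' >/dev/null; python3 st.py
```

```text
z 0.2254 yaw 125.5 F [-4.9 -0.9  8.6] Tz 0.036 16.4
z 0.2254 yaw 123.7 F [-3.  -1.6  8.9] Tz 0.035 16.6
z 0.2254 yaw 121.9 F [-3.5 -0.1  7.5] Tz 0.076 16.8
z 0.2254 yaw 120.1 F [-3.2 -0.3  8.6] Tz 0.106 17.0
```

```bash
python3 -m jog '[[0,0,0,0.015,1],[0,0,0,0,1]]' >/dev/null; python3 st.py
python3 -m jog '[[0,0,0,0.015,1],[0,0,0,0,1]]' >/dev/null; python3 st.py; python3 -m jog '[[0,0,0,0,1]]' >/dev/null; python3 st.py
```

```text
z 0.2254 yaw 118.8 F [-3.8 -0.5  7.8] Tz 0.053 17.2
z 0.2254 yaw 117.4 F [-3.3 -0.8  8.6] Tz 0.098 17.4
z 0.2254 yaw 117.4 F [-3.9 -0.1  7.9] Tz 0.083 17.5
```

```bash
python3 -m jog '[[0,0,0,0,1]]' >/dev/null; python3 st.py; python3 -m jog '[[0,0,0,0.01,1]]' >/dev/null; python3 st.py; python3 -m jog '[[0,0,0,0,1]]' >/dev/null; python3 st.py
python3 -m jog '[[0,0,0,0.01,1]]' >/dev/null; python3 st.py;python3 -m jog '[[0,0,0,0,1]]' >/dev/null; python3 st.py
python3 -m jog '[[0,0,0,0.01,1]]' >/dev/null; python3 st.py;python3 -m jog '[[0,0,0,0,1]]' >/dev/null; python3 st.py
```

```text
z 0.2254 yaw 117.4 F [-3.1 -0.1  7.9] Tz 0.122 17.6
z 0.2254 yaw 116.5 F [-4.  -0.5  8.4] Tz 0.210 17.7
z 0.2254 yaw 116.5 F [-3.7 -0.7  8.8] Tz 0.151 17.8
z 0.2254 yaw 115.6 F [-4.4 -0.2  9.6] Tz 0.201 17.9
z 0.2254 yaw 115.6 F [-4.3 -1.3  8.7] Tz 0.209 18.0
z 0.2254 yaw 114.7 F [-4.5 -0.5  9.2] Tz 0.231 18.1
z 0.2254 yaw 114.7 F [-5.3 -0.8  9.5] Tz 0.141 18.2
```

The torque is now climbing, so the plug is on its stop and riding up the tooth.

```bash
python3 -m jog '[[0,0,0,0.01,1]]' >/dev/null; python3 st.py; python3 -m jog '[[0,0,0,0,1]]' >/dev/null; python3 st.py
python3 -m jog '[[0,0,0,0.01,1]]' >/dev/null; python3 st.py;python3 -m jog '[[0,0,0,0,1]]' >/dev/null; python3 st.py
```

```text
z 0.2253 yaw 113.8 F [-5.  -1.5  9.6] Tz 0.228 18.3
z 0.2253 yaw 113.8 F [-4.3 -1.   9.5] Tz 0.214 18.4
z 0.2253 yaw 112.9 F [-5.4 -1.1 10.4] Tz 0.240 18.5
z 0.2253 yaw 112.9 F [-4.9 -1.6  9.6] Tz 0.113 18.6
```

```bash
python3 -m jog '[[0,0,0,0,1]]' >/dev/null; python3 st.py; python3 -m jog '[[0,0,0,0,1]]' >/dev/null; python3 st.py;python3 -m jog '[[0,0,0,0.005,1]]' >/dev/null; python3 st.py;python3 -m jog '[[0,0,0,0,1]]' >/dev/null; python3 st.py; python3 -m jog '[[0,0,0,0,1]]' >/dev/null; python3 st.py
```

```text
z 0.2253 yaw 113.0 F [-5.5 -2.   9.5] Tz 0.201 18.7
z 0.2253 yaw 113.0 F [-5.5 -1.7  9.8] Tz 0.200 18.8
z 0.2253 yaw 112.5 F [-5.9 -1.4 10.3] Tz 0.277 18.9
z 0.2253 yaw 112.5 F [-5.2 -0.8  9.6] Tz 0.202 19.0
z 0.2253 yaw 112.5 F [-6.4 -1.6 10.5] Tz 0.201 19.1
```

```bash
python3 -m jog '[[0,0,0,0.01,1]]' >/dev/null; python3 st.py; python3 -m jog '[[0,0,0,0,1]]' >/dev/null; python3 st.py; python3 -m jog '[[0,0,0,0,1]]' >/dev/null; python3 st.py
python3 -m jog '[[0,0,0,0.01,1]]' >/dev/null; python3 st.py; python3 -m jog '[[0,0,0,0,1]]' >/dev/null; python3 st.py; python3 -m jog '[[0,0,0,0,1]]' >/dev/null; python3 st.py
```

```text
z 0.2253 yaw 111.6 F [-6.7 -2.5 10.7] Tz 0.282 19.2
z 0.2253 yaw 111.6 F [-5.6 -1.1  9.9] Tz 0.196 19.3
z 0.2253 yaw 111.6 F [-7.  -1.9 10.9] Tz 0.243 19.4
z 0.2253 yaw 110.7 F [-5.7 -1.7  9.8] Tz 0.288 19.5
z 0.2253 yaw 110.7 F [-6.8 -1.8 10.3] Tz 0.242 19.6
z 0.2253 yaw 110.7 F [-6.1 -0.4 10.5] Tz 0.220 19.7
```

```bash
python3 -m jog '[[0,0,0,0.01,1]]' >/dev/null; python3 st.py; python3 -m jog '[[0,0,0,0,1]]' >/dev/null; python3 st.py; python3 -m jog '[[0,0,0,0,1]]' >/dev/null; python3 st.py
python3 -m jog '[[0,0,0,0.01,1]]' >/dev/null; python3 st.py; python3 -m jog '[[0,0,0,0,1]]' >/dev/null; python3 st.py; python3 -m jog '[[0,0,0,0,1]]' >/dev/null; python3 st.py
```

```text
z 0.2253 yaw 109.8 F [-7.3 -1.9 10.2] Tz 0.352 19.8
z 0.2253 yaw 109.8 F [-6.2 -0.8 10.2] Tz 0.191 19.9
z 0.2253 yaw 109.8 F [-6.5 -1.  10.9] Tz 0.275 20.0
z 0.2251 yaw 108.9 F [-4.6 -1.1 10.2] Tz 0.040 20.1
z 0.2252 yaw 108.8 F [-4.9 -1.6  9.2] Tz -0.046 20.2
z 0.2253 yaw 108.8 F [-3.9 -1.3  8.1] Tz 0.004 20.3
```

Click: the torque fell from about 0.28 to about 0 N m at yaw 109°. I stop turning, ease the press and let go.

```bash
python3 -m jog '[[0,0,-0.003,0,1],[0,0,-0.002,0,1],[0,0,0,0,1]]'; python3 st.py
python3 -m jog '[[0,0,0,0,0.85],[0,0,0,0,0.7],[0,0,0,0,0.5],[0,0,0,0,0.3],[0,0,0,0,0],[0,0,0,0,0],[0,0,0,0,0],[0,0,0,0,0]]' 20; python3 st.py
```

```text
time: 20.6
position: [0.5331, -0.006, 0.226]
orientation: [179.9, 0.0, 108.8]
wrist_force: [-2.7, -0.7, 6.6]
opening: 0.0147
z 0.2260 yaw 108.8 F [-2.7 -0.7  6.6] Tz -0.027 20.6
time: 21.4
position: [0.5326, -0.0064, 0.225]
orientation: [-180.0, -0.0, 108.8]
wrist_force: [-0.3, 0.4, -0.0]
opening: 0.0855
z 0.2250 yaw 108.8 F [-0.3  0.4 -0. ] Tz 0.049 21.4
```

Released cleanly. I'll rise straight up, then move back so the wrist camera can check the cap.

```bash
python3 -m jog '[[0,0,-0.05,0,0],[0,0,-0.1,0,0],[0,0,-0.15,0,0],[0,0,-0.15,0,0],[0,0,-0.15,0,0],[0,0,-0.1,0,0],[0,0,-0.05,0,0],[0,0,0,0,0],[0,0,0,0,0]]'
python3 - <<'E'
from h import *
c=cam("wrist"); t=cam("top"); np.savez("t9.npz",**t); np.savez("w9.npz",**c)
print(tool()[2]['joint_pos'].round(1))
P=cloud(c); r=np.hypot(P[...,0]-.533,P[...,1]+.0065)
for lo,hi in ((.24,.27),(.213,.232)):
    m=(r<.045)&(P[...,2]>lo)&(P[...,2]<hi); q=P[m]; print(m.sum(),np.median(q[:,2]) if len(q) else 0)
    if len(q)>5: print(cv2.minAreaRect((q[:,:2]*1000).astype(np.float32)),cv2.minEnclosingCircle((q[:,:2]*1000).astype(np.float32)))
t0=dict(np.load("top0.npz"))
cv2.imwrite("pics/e.png",np.vstack([c["color"],t["color"]])[:,:,::-1][:, :][::1])
cv2.imwrite("pics/e.png",cv2.resize(np.hstack([c["color"],t["color"]])[:,:,::-1],(800,300),interpolation=cv2.INTER_AREA))
E
```

```text
time: 22.3
position: [0.5323, -0.0065, 0.3743]
orientation: [-179.9, -0.0, 108.8]
wrist_force: [0.2, -0.4, 0.0]
opening: 0.0854
[ 35.7  21.4 -54.9  70.2  17.5  96.9   3.7]
1053 0.24774983299304043
((535.3118896484375, -5.769308090209961), (15.445302963256836, 51.314640045166016), 18.4303035736084) ((534.8579711914062, -6.0582380294799805), 26.053943634033203)
2675 0.2237171177943157
((534.8711547851562, -5.551155090332031), (65.34751892089844, 64.59150695800781), 17.167341232299805) ((535.2606811523438, -6.640834331512451), 33.47296142578125)
```

View pics/e.png

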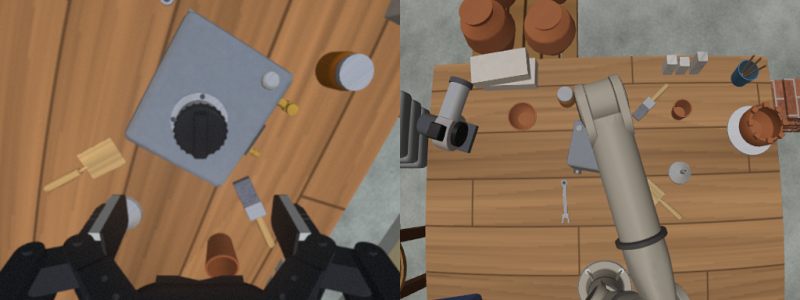

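Picture 7: the cap sits level on the neck at (200,130). The bar top is at 0.2477 m, against 0.248 m expected with the lugs against the collar, and the bar angle is 108.4°. The other things look unmoved, and the arm is clear.

```bash
python3 -c "
from bench import bot
print(bot.finish_job())"
```

```text
the job is handed in; nothing more can be done
None
```

The cap is back on the tank and latched at the first ratchet click. I let go, backed the arm clear, and handed the job in at about 22 s.

- **Fitting:** The lugs went through the notches without touching the collar, and the seal first touched at the expected height. I pressed at about 9–11 N on the wrist reading, or about 11–13 N on the seal counting the cap's weight, below the 20 N limit.
- **Turning:** I turned it clockwise about 58°. The torque rose to about 0.28 N m (one noisy reading showed 0.35) and then dropped to about 0, which I took as the click. I stopped there.
- **Last checks:** The bar top is at 0.2477 m, against 0.248 m expected for a latched cap. It sits level at 108.4°, where the turn ended, and the wrist force is about zero with the gripper 0.15 m above the cap.
- **Less certain:**
  - There was a sideways force of 3–7 N while pressing and turning, which disappeared on release.
  - Two small torque bumps of about 0.1 N m came earlier in the turn, about 18° apart like the ratchet's teeth. I took them as seal drag because they were well under the 0.2 N m needed to click.
  - I checked that the other things on the bench hadn't moved only by eye, and the arm hid part of the top view.

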